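# Hold the lantern's bayonet cap at its half-turn test point

## Robot

A 6-joint arm with a two-finger parallel gripper is mounted at the origin on the work surface. World frame = base frame: x ahead of the robot, y to its left, z up, the work surface at z = 0. Lengths are in m, angles in degrees, forces in N, time in s.
With the tool pointing down it reaches from about 0.35 to 0.875 m from the base axis. Payload 4.2 kg.
Tool frame: the origin (TCP) lies midway between the tips of the shut fingers; the grasp point (between the pads) lies 19 mm behind it; y points along the fingers, z is the direction in which the jaws open and shut, and the axes are right-handed (so a half turn about y gives the same grasp; the last joint's range is limited). The gripper opens to 87 mm and grips with 3 to 60 N. Pads are 19 mm wide; open, the fingers measure 117 mm over their backs; the gripper's body (75 mm by 190 mm) begins 51 mm behind the grasp point.
Start: joints at [14.817, 22.042, 0.453, 0, -68.411, -14.817], TCP at [0.625, 0, 0.223] pointing down, gripper open.
Joint ranges: [-179.83, 179.83], [-69.29, 118.12], [-61.27, 80.66], [-181.25, 117.63], [-171.15, -9.14], [-177.46, 177.46]. Speed limits (degrees/s): [159.86, 159.86, 180, 180, 180, 180].

## Interface

Orientations are given as [roll, pitch, yaw] about the fixed x, y, z axes, in that order (R = Rz(yaw) Ry(pitch) Rx(roll)).
In Python, from workcell import env gives the robot as it stands. The module is installed in compiled form; this text tells all that it offers. Calls block until the motion is done:
- env.goto(position, orientation): joint-space move of the TCP to a pose.
- env.move_straight(position, rotation=None, rate=0.15, force_limit=None): straight line of the TCP; rotation=None keeps the orientation; rate is the mean speed in m/s. With force_limit (N) it stops when the force on the tool has changed by that much, and returns True; else False.
- env.set_joints(angles): joint-space move.
- env.gripper_to(opening, grasp_force=None): opening from 0.0 (shut) to 1.0 (fully open); grasp_force is the grip in N (None keeps the last); returns when the fingers have stopped.
- env.dwell(seconds).
- env.inverse_kinematics(position, orientation): joint angles nearest the present ones, or None.
- env.read_state(): the state.
- env.grab_frame(name): name is "scene" or "side" or "wrist"; returns a dict with "image" (480x640x3 uint8, blue, green, red), "fx", "fy", "cx", "cy" (pixels), "position" and "orientation" of the camera in the world. Camera axes: x right, y up, looking along -z (the intrinsics and any distortion apply to the point x, -y, -z); pixel columns grow to the right and rows downward; lengths in m; the calibration is good to about 2 mm. A picture is of the moment at which its call begins. There is no depth.
A pose or a line that the arm cannot do raises env.Unreachable and nothing moves.
- env.close_job(): hands the job in, once; it reports no verdict.
Trained networks look in a picture, given as the dict that the camera call returned (one of the last four; its "shot" number tells which), for a name from the list of things; names that differ only in an ending like _2 or _b are one class to them, and where a whole thing is asked for, a point or a joint stands for the part that bears it (a point fixed in the world has none). Each returns a list of dicts, best first, with "score" (0 to 1); they miss things now and then, are a little off and sometimes report something else, mostly with a low value. They report only what shows in the picture. A call takes as long as a camera call. They do not tell look-alikes from the thing itself.
- env.search_frame(picture, thing): "xyz" ([x, y, z] in m, in world coordinates, good to about 4 mm: the middle of the surface that is visible of it).
- env.trace(picture, thing): "mask" (480x640 bool, what is visible of it).
The state is a dict: "clock": time; "joint_positions": joint angles; "qvel": joint speeds; "joint_torque": joint torques, N m; "position": TCP position; "tool_rot": TCP orientation; "force": force on the tool from outside, world axes, zero at the start; "wrist_torque": the same for the moment, N m; "opening": opening from 0.0 (shut) to 1.0 (fully open).
Only numpy, scipy, OpenCV 4.12 (cv2) and the standard library are available. Lean on these libraries where they do the work, as an engineer would, in place of code of your own. Each camera call takes 0.05 s, during which the arm holds its last target.

## Task

Test the lantern: push its battery carriage in along the slide until the detent clicks and it is fully home, then lower the bayonet cap into the socket on top of the lantern with its lugs through the two notches and twist it clockwise (seen from above) half-way to its quarter-turn lock, about 45 degrees. A spring turns the cap back if it is let go, and it must never be turned on into the lock, so finish while still gripping the cap and holding it at that half-way point, seated in the socket. Leave the other things on the shelf where they are.

Things in the scene. Friction and masses are not known exactly. Their poses are not given: they have to be found in the camera images.
- cap_mid (a point): bayonet cap, loose, upright, about 80 g: on its axis half-way up, 26 mm above its underside; z up. From the bottom: plug 38 mm across (34 at the foot), 16 mm high, with two lugs at its foot (7 mm wide, 6 mm high, 52 mm over the tips) along +x and -x, flange 72 mm across (16 to 22 mm up), wing to grip (see cap_wing). A half turn makes no difference. It, the dish and the tape swap places
- cap_wing (a point): middle of the cap's upright wing, 37 mm above the cap's underside; axes as cap_mid. The wing is black plastic, 46 mm long along x (right above the lugs), 12 mm thick along y, 30 mm high (22 to 52 mm above the underside)
- socket (a point): centre of the floor of the bayonet socket on the lantern's top, 60 mm above the shelf; z up, x along the two notches. A grey ring 68 mm across, 13.5 mm high above this floor; hole 45 mm across with notches 14 mm wide at +x and -x (59 mm over both). The lugs enter with the wing along x; the cap's underside then stands on this floor, flange 2.5 mm above the ring, and turns clockwise only
- lantern: lantern, fixed: squat red and white plastic box 120 x 120 mm, top 60 mm above the shelf, on a steel cradle plate 10 mm thick (150 mm along x, y from -170 to 80 mm), turned up to 20 degrees either way. Origin on the shelf below the socket, axes as the socket. The carriage enters its -y side, going along +y. A low press button is on its top at x -44, y 44 mm
- contact_ring (a joint): turn in rad of the spring-returned ring inside the socket, 0 at rest, growing as the lugs push it clockwise. The lugs meet it after about 0.14 rad, so the cap's turn is this plus 0.14: about 0.64 at the half-way point. Its spring asks 0.03 N m at rest, 0.06 there. Two sprung balls drag on the lugs after about 60 degrees of turning and lock behind them at about 95
- carriage (a joint): position of the battery carriage on its slide, m; starts between 0 and 0.012, the detent resists with about 5 N from 0.024 to 0.030 and has snapped in from 0.035 on, end stop at 0.040
- plate (a point): middle of the outer face of the carriage's upright end plate, 41 mm above the shelf, axes as the lantern. The face looks along -y, away from the lantern, and is pushed along +y. The plate is grey, 42 mm wide (x), 10 mm thick (y), from 11 to 57 mm above the shelf; when home it is 4 mm off the housing
- dish_mid (a point): white ceramic dish, 110 mm across, 28 mm high, half-way up; to be left alone
- tape_mid (a point): roll of tape lying flat, 90 mm across, 22 mm high, half-way up; to be left alone
- bulb_a_mid (a point): spiral energy-saver bulb lying down, 115 mm long along x, 50 mm thick, at its middle; to be left alone
- bulb_b_mid (a point): the second spiral bulb, the same; to be left alone
- screwdriver_grip (a point): screwdriver lying flat, at its handle; to be left alone
There are look-alikes about, which are no part of the job. Leave any purple or turquoise look-alike of the part that bears cap_mid alone.

How it is judged:
By the outcome, as a careful person would: the job done as asked, in the order asked, and still so for the second after the job is handed in, while the arm keeps its last pose, push and grip.
It also fails if it takes over 64 s, if anything falls off the work surface, if the arm or the gripper's body presses on something with over 40 N, if the wrist force passes 120 N, or if a joint passes its speed limit or range.

## Working session

There is one attempt and no reset: what is moved stays moved. The work goes in short steps, each a Python script; the robot and the scene stay as the last script left them, time stands still between calls to the robot, and variables do not carry over. Pictures are saved under pics/ and viewed, and the job is handed in when it is done.

```bash
mkdir -p pics; cat > h.py <<'E'
import numpy as np, cv2
from workcell import env
from scipy.spatial.transform import Rotation as R
np.set_printoptions(precision=4,suppress=True)
E
python3 - <<'E'
from h import *
s=env.read_state()
print(s)
for n in ["scene","side","wrist"]:
    f=env.grab_frame(n); cv2.imwrite(f"pics/a_{n}.png",f["image"]); print(n,{k:v for k,v in f.items() if k!="image"})
    for t in ["cap_mid","cap_wing","socket","lantern","plate","dish_mid","tape_mid"]:
        print(t,[(np.round(d["xyz"],4).tolist(),round(d["score"],2)) for d in env.search_frame(f,t)][:4])
print(env.read_state()["clock"])
E
```

```text
{'clock': 0.0, 'joint_positions': array([ 14.8162,  22.0893,   0.3804,  -0.0294, -68.4119, -14.8183]), 'qvel': array([-0.0267, -0.037 ,  0.0036,  0.0176,  0.1052,  0.0094]), 'joint_torque': array([  0.0006, -39.0662,  18.7403,   4.22  ,   0.011 ,  -0.0002]), 'position': array([0.6244, 0.    , 0.2215]), 'tool_rot': array([-89.8763,   0.0045,  89.987 ]), 'force': array([ 0.3908, -0.1695,  0.417 ]), 'wrist_torque': array([-0.0029, -0.03  , -0.045 ]), 'opening': 1.0008751347470273}
scene {'fx': 533.4644573324687, 'fy': 533.4644573324687, 'cx': 320.5744654047408, 'cy': 240.48141568090352, 'position': array([1.1296, 0.3081, 0.9862]), 'orientation': array([ 34.7031,   0.935 , 117.3355]), 'shot': 1}
cap_mid [([0.6007, -0.085, 0.0196], 0.82), ([0.4048, -0.0601, 0.0191], 0.61), ([0.4883, -0.1887, 0.0459], 0.41)]
cap_wing [([0.4068, -0.053, 0.0228], 0.93), ([0.6009, -0.0897, 0.0238], 0.88), ([0.4844, -0.1901, 0.0442], 0.71)]
socket [([0.6068, 0.1779, 0.0346], 0.89)]
lantern [([0.6128, 0.1782, 0.0362], 0.95)]
plate [([0.601, 0.1266, 0.0374], 0.97)]
dish_mid [([0.6198, -0.3282, 0.0144], 0.61), ([
[... 610 characters left out ...]
 0.72), ([0.5694, 0.1538, 0.0272], 0.37)]
dish_mid [([0.6349, -0.3164, 0.0148], 0.83)]
tape_mid [([0.4536, -0.3325, 0.0192], 0.9)]
wrist {'fx': 413.4034531316937, 'fy': 413.4034531316937, 'cx': 311.86230790983484, 'cy': 243.49995397687368, 'position': array([ 0.6253, -0.0684,  0.3848]), 'orientation': array([ -14.5574,    0.002 , -179.9727]), 'shot': 3}
cap_mid [([0.4084, -0.0619, 0.0221], 0.97), ([0.5951, -0.0928, 0.0202], 0.62)]
cap_wing [([0.4813, -0.1599, 0.0203], 0.89), ([0.5974, -0.0844, 0.027], 0.83), ([0.405, -0.0666, 0.0245], 0.74)]
socket [([0.5968, 0.0878, 0.0091], 0.59)]
lantern [([0.5948, 0.0868, 0.0112], 0.98)]
plate [([0.588, 0.1403, 0.0334], 0.96)]
dish_mid []
tape_mid []
1.2
```

View pics/a_scene.png

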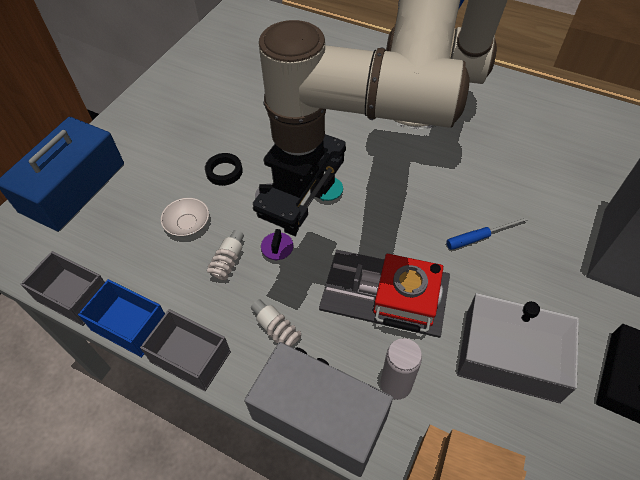

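View pics/a_side.png

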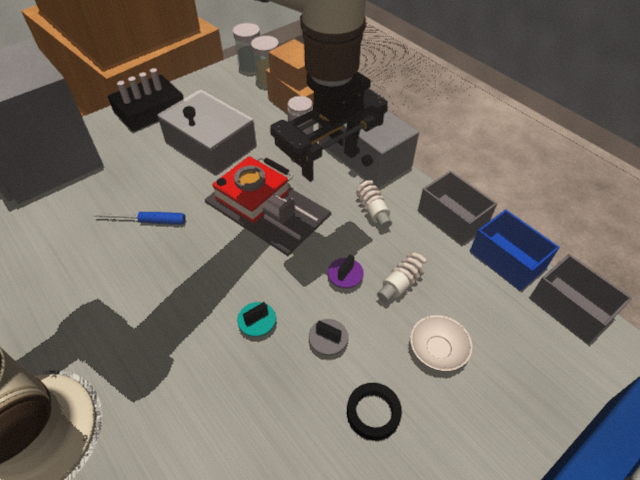

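View pics/a_wrist.png

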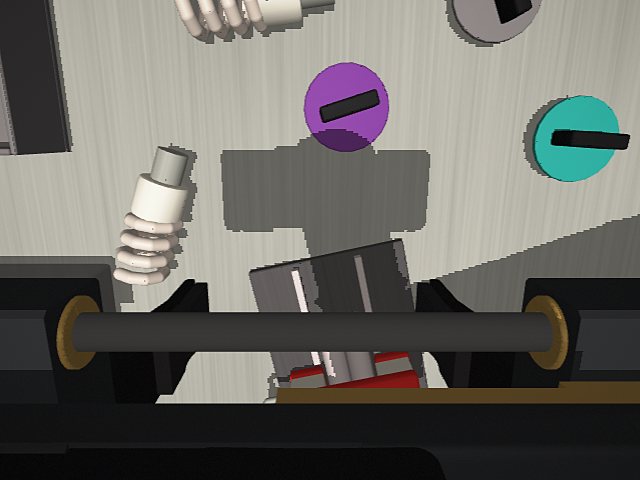

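The scene shows three caps. The real one is grey, at side-view pixel (328,337). The purple (346,273) and turquoise (257,320) ones are look-alikes. The red lantern sits at about (250,185) in the side view. I'll take wrist views of the lantern next.

```bash
cat >> h.py <<'E'
def proj(f,P):
    P=np.atleast_2d(P); Rm=R.from_euler('xyz',f["orientation"],degrees=True).as_matrix()
    c=(P-f["position"])@Rm
    return np.c_[f["fx"]*c[:,0]/-c[:,2]+f["cx"], f["fy"]*(-c[:,1])/-c[:,2]+f["cy"]]
def ray(f,u,v):
    Rm=R.from_euler('xyz',f["orientation"],degrees=True).as_matrix()
    return Rm@np.array([(u-f["cx"])/f["fx"],-(v-f["cy"])/f["fy"],-1.])
def atz(f,u,v,z):
    d=ray(f,u,v); p=f["position"]; return p+d*(z-p[2])/d[2]
def tri(obs):
    A=np.zeros((3,3));b=np.zeros(3)
    for f,u,v in obs:
        d=ray(f,u,v); d/=np.linalg.norm(d); M=np.eye(3)-np.outer(d,d); A+=M; b+=M@f["position"]
    return np.linalg.solve(A,b)
import pickle
def snap(name,tag,show=None):
    f=env.grab_frame(name); cv2.imwrite(f"pics/{tag}.png",f["image"]); pickle.dump(f,open(f"{tag}.pkl","wb")); return f
def load(tag): return pickle.load(open(f"{tag}.pkl","rb"))
def srch(f,t): 
    r=[(np.round(d["xyz"],4).tolist(),round(d["score"],2)) for d in env.search_frame(f,t)][:4]; print(t,r)
    return r
E
python3 - <<'E'
from h import *
f=snap("scene","b_scene"); snap("side","b_side")
env.goto([0.60,0.31,0.26],[-90,0,90]); f=snap("wrist","b1")
print(f["position"],f["orientation"])
for t in ["socket","lantern","plate"]: srch(f,t)
env.move_straight([0.66,0.31,0.26]); f=snap("wrist","b2")
for t in ["socket","lantern","plate"]: srch(f,t)
print(env.read_state()["clock"])
cv2.imwrite("pics/b12.png",cv2.resize(np.hstack([load("b1")["image"],f["image"]]),(800,300)))
E
```

```text
[0.6005 0.2405 0.4221] [-14.5253  -0.0227 179.9595]
socket [([0.5901, 0.2064, 0.0569], 0.57), ([0.5911, 0.1361, 0.0357], 0.44)]
lantern [([0.587, 0.2037, 0.0587], 0.69)]
plate [([0.596, 0.1367, 0.0352], 0.67)]
socket [([0.5922, 0.2075, 0.0548], 0.73), ([0.3887, 0.2725, 0.0203], 0.46)]
lantern [([0.5921, 0.2061, 0.0592], 0.56)]
plate [([0.5959, 0.135, 0.0343], 0.71)]
3.4417
```

View pics/b1.png

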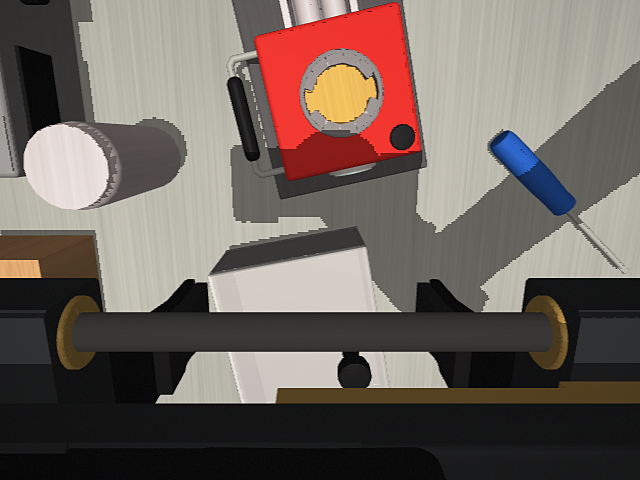

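View pics/b2.png

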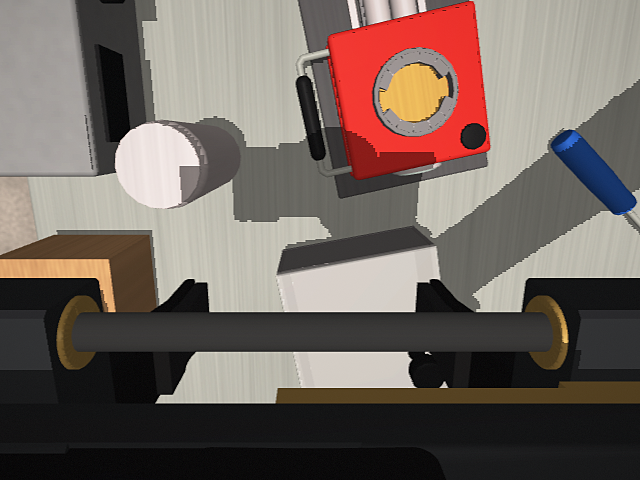

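```bash
cat > lan.py <<'E'
from h import *
def rect(f,z,x0,y0,n=800,s=0.00025):
    # output pixel (i col,j row)-> world x=x0+i*s, y=y0+j*s
    c=np.array([[0,0],[n,0],[n,n],[0,n]],np.float32)
    W=np.c_[x0+c[:,0]*s,y0+c[:,1]*s,np.full(4,z)]
    H=cv2.getPerspectiveTransform(proj(f,W).astype(np.float32),c)
    return cv2.warpPerspective(f["image"],H,(n,n))
if __name__=="__main__":
  for tag in ["b1","b2","b_scene","b_side"]:
    f=load(tag)
    for z in (0.06,0.0735):
        im=rect(f,z,0.49,0.10); hsv=cv2.cvtColor(im,cv2.COLOR_BGR2HSV)
        red=(((hsv[...,0]<6)|(hsv[...,0]>174))&(hsv[...,1]>150)&(hsv[...,2]>60)).astype(np.uint8)
        red=cv2.morphologyEx(red,cv2.MORPH_CLOSE,np.ones((9,9)))
        cs,hi=cv2.findContours(red,cv2.RETR_CCOMP,cv2.CHAIN_APPROX_NONE)
        k=max(range(len(cs)),key=lambda i:cv2.contourArea(cs[i]))
        r=cv2.minAreaRect(cs[k]); 
        print(tag,z,"rect c",0.49+r[0][0]*.00025,0.10+r[0][1]*.00025,"size",np.array(r[1])*.25,r[2])
        holes=[c for i,c in enumerate(cs) if hi[0][i][3]==k and cv2.contourArea(c)>4000]
        for c in holes:
            e=cv2.fitEllipse(cv2.convexHull(c)); print("   hole c",0.49+e[0][0]*.00025,0.10+e[0][1]*.00025,"ax",np.array(e[1])*.25)
        # yellow floor
        cv2.imwrite(f"pics/r_{tag}_{int(z*1e4)}.png",im)
E
python3 lan.py; python3 - <<'E'
from h import *
a,b=load("b1"),load("b2")
print("ring",tri([(a,342,91),(b,416,92)]),"button",tri([(a,402,137),(b,473,136)]))
E
```

```text
b1 0.06 rect c 0.5772869567871094 0.207822509765625 size [118.8874 118.657 ] 12.480266571044922
   hole c 0.5239655418395996 0.24078114318847657 ax [21.2601 21.6754]
   hole c 0.5762220764160156 0.20628048706054689 ax [70.3144 70.5037]
b1 0.0735 rect c 0.5781275939941406 0.2090445556640625 size [114.4553 114.3038] 12.495192527770996
   hole c 0.5267950325012207 0.2407989959716797 ax [20.4597 20.8935]
   hole c 0.5771318359375 0.2075433044433594 ax [67.7305 67.907 ]
b2 0.06 rect c 0.5794480285644531 0.20815050506591798 size [121.5477 118.6759] 12.480266571044922
   hole c 0.5235835037231445 0.24077407836914064 ax [21.6764 21.8322]
   hole c 0.5746538391113281 0.20646745300292968 ax [70.3275 71.8756]
b2 0.0735 rect c 0.5824501342773437 0.2093802185058594 size [116.9721 114.2836] 12.449995994567871
   hole c 0.5286541519165039 0.24075538635253907 ax [20.8365 20.9792]
   hole c 0.5778298034667969 0.2077446823120117 ax [67.6283 69.2456]
b_scene 0.06 rect c 0.5895669174194336 0.20844696044921876 size [141.9561 120.1187] 12.659406661987305
   hole c 0.5723465881347656 0.20474959564208983 ax [69.8848 76.105 ]
b_scene 0.0735 rect c 0.5974842300415039 0.20995894622802735 size [139.8537 118.4146] 12.680383682250977
   hole c 0.5805371322631836 0.20624644470214845 ax [68.8952 74.8925]
b_side 0.06 rect c 0.5727972412109374 0.2017772979736328 size [123.3606 124.32  ] 12.37215518951416
   hole c 0.5791670379638671 0.2135384292602539 ax [69.7372 82.6859]
b_side 0.0735 rect c 0.5660467681884765 0.18944756317138672 size [121.1411 122.1234] 12.38949966430664
   hole c 0.5722953033447266 0.20095760345458985 ax [68.5339 81.1565]
ring [0.5761 0.2059 0.0695] button [0.5246 0.241  0.0632]
```

```bash
python3 - <<'E'
from h import *
a=load("b_side")["image"][140:260,190:350]; b=load("b_scene")["image"][230:345,305:465]
b=cv2.resize(b,(160,120))
cv2.imwrite("pics/z1.png",cv2.resize(np.hstack([a,b]),(800,300),interpolation=cv2.INTER_CUBIC))
c=np.array([.5772,.2075]);ex=np.array([.9763,.2164]);ey=np.array([-.2164,.9763])
for x,y,z in [(0,0,.0735),(0,-.06,.06),(0,-.17,.01),(0,-.107,.041),(0,-.107,.057)]:
    p=c+ex*x+ey*y
    print(x,y,z,p,proj(load("b_side"),[*p,z]),proj(load("b_scene"),[*p,z]))
E
```

```text
0 0 0.0735 [0.5772 0.2075] [[249.5286 175.0354]] [[411.2958 279.2598]]
0 -0.06 0.06 [0.5902 0.1489] [[270.5985 191.6406]] [[380.8681 276.3266]]
0 -0.17 0.01 [0.614  0.0415] [[310.6398 230.822 ]] [[328.0725 277.4365]]
0 -0.107 0.041 [0.6004 0.103 ] [[287.629  207.6065]] [[357.6686 276.2256]]
0 -0.107 0.057 [0.6004 0.103 ] [[287.2933 202.4828]] [[357.9901 272.178 ]]
```

View pics/z1.png

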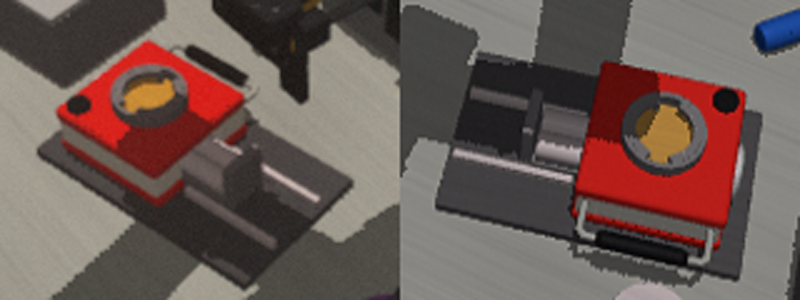

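View pics/r_b1_735.png

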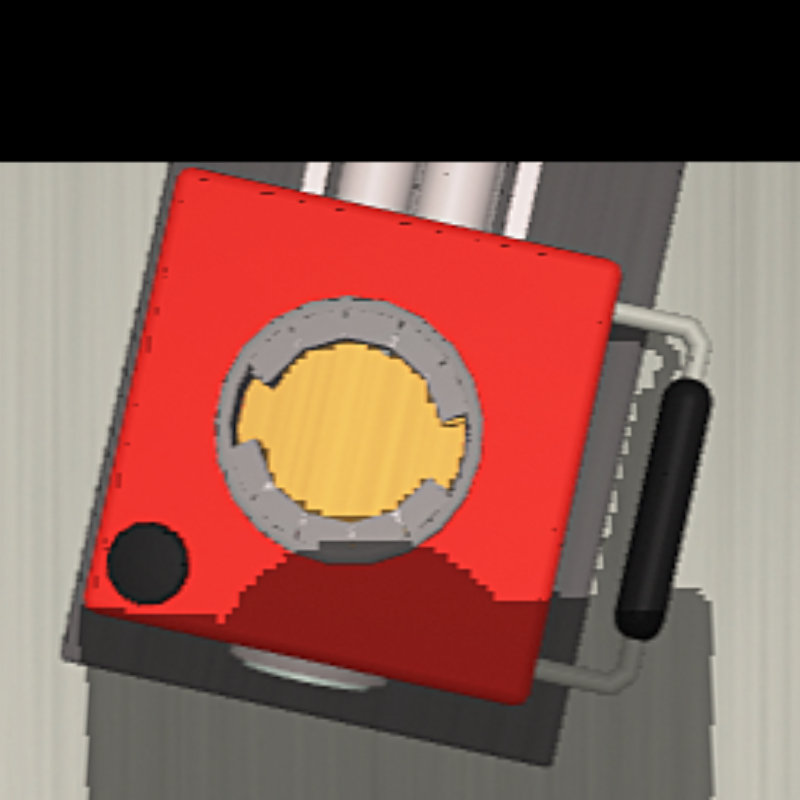

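```bash
cat >> h.py <<'E'
C=np.array([.5772,.2075]);YAW=12.5
EX=np.array([np.cos(np.radians(YAW)),np.sin(np.radians(YAW))]);EY=np.array([-EX[1],EX[0]])
def L(x,y,z): p=C+EX*x+EY*y; return [p[0],p[1],z]
def toL(p): d=np.array(p[:2])-C; return np.array([d@EX,d@EY,p[2]])
E
python3 - <<'E'
from h import *
env.goto(L(0,-.150,.15),[-90,0,102.5])
env.gripper_to(0.0,30)
env.move_straight(L(0,-.150,.036))
f0=env.read_state()["force"]
c=env.move_straight(L(0,-.066,.036),rate=0.03,force_limit=22)
s=env.read_state();print(c,toL(s["position"]),s["force"]-f0,s["clock"])
f=snap("side","c_side"); f=snap("scene","c_scene")
a=load("c_side")["image"][140:260,190:350]; b=cv2.resize(load("c_scene")["image"][230:345,305:465],(160,120))
cv2.imwrite("pics/z2.png",cv2.resize(np.hstack([a,b]),(800,300),interpolation=cv2.INTER_CUBIC))
E
```

```text
True [-0.0001 -0.0851  0.0359] [ 1.7642 -1.2716  2.322 ] 8.9583
```

View pics/z2.png

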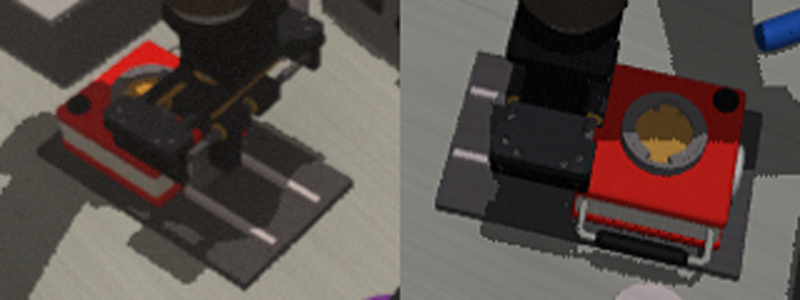

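```bash
python3 - <<'E'
from h import *
c=env.move_straight(L(0,-.068,.036),rate=0.02,force_limit=28)
s=env.read_state();print(c,toL(s["position"]),s["force"],s["clock"])
env.move_straight(L(0,-.130,.036),rate=0.12)
env.move_straight(L(0,-.150,.22),rate=0.25)
f=snap("side","d_side"); f=snap("scene","d_scene"); w=snap("wrist","d_w")
a=load("d_side")["image"][140:260,190:350]; b=cv2.resize(load("d_scene")["image"][230:345,305:465],(160,120))
cv2.imwrite("pics/z3.png",cv2.resize(np.hstack([a,b]),(800,300),interpolation=cv2.INTER_CUBIC))
for t in ("d_side","d_scene"): print([proj(load(t),L(0,y,.057)).round(1).tolist() for y in (-.074,-.064,-.06)])
print(env.read_state()["clock"])
E
```

```text
True [-0.0003 -0.0852  0.0357] [ 2.3913 -3.0583  3.3503] 9.5333
[[[275.6, 195.5]], [[272.1, 193.4]], [[270.7, 192.6]]]
[[[373.9, 275.6]], [[378.8, 276.7]], [[380.8, 277.1]]]
11.1
```

View pics/z3.png

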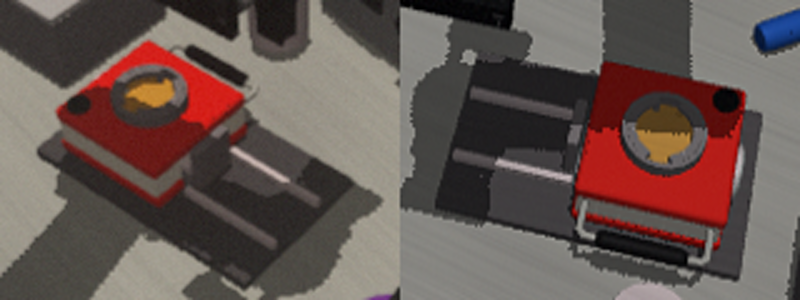

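The second push, at 28 N, stopped at the same place, so the carriage is on its end stop. The plate shows about 4 mm off the housing. Next I'll view the cap.

```bash
python3 - <<'E'
from h import *
env.gripper_to(1.0)
env.goto([0.45,-0.075,0.24],[-90,0,90]); f=snap("wrist","e1"); srch(f,"cap_mid"); srch(f,"cap_wing")
env.move_straight([0.51,-0.075,0.24]); f=snap("wrist","e2"); srch(f,"cap_mid");srch(f,"cap_wing")
print(env.read_state()["clock"])
E
```

```text
cap_mid [([0.4082, -0.0683, 0.0203], 0.85), ([0.5913, -0.0966, 0.0209], 0.68), ([0.4795, -0.1796, 0.0226], 0.56), ([0.5582, 0.1141, 0.0078], 0.52)]
cap_wing [([0.4785, -0.1773, 0.0198], 0.87), ([0.5951, -0.0874, 0.0232], 0.75), ([0.4016, -0.0705, 0.021], 0.56)]
cap_mid [([0.5941, -0.0954, 0.0217], 0.97), ([0.4061, -0.0672, 0.0212], 0.94), ([0.4832, -0.1838, 0.0238], 0.58)]
cap_wing [([0.5988, -0.0893, 0.0244], 0.87), ([0.4811, -0.1794, 0.0189], 0.7)]
14.3167
```

View pics/e1.png

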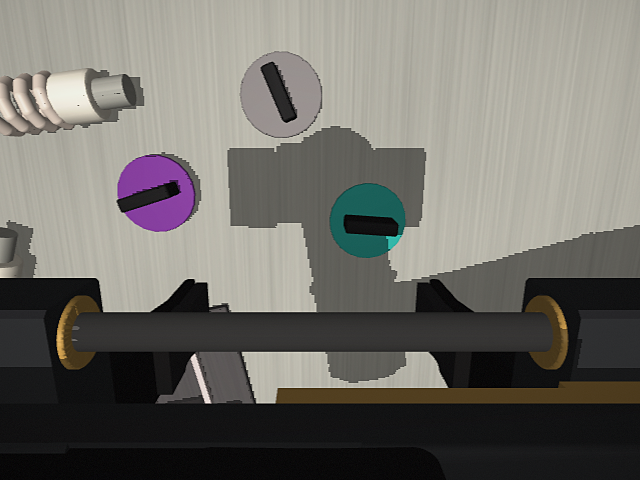

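View pics/e2.png

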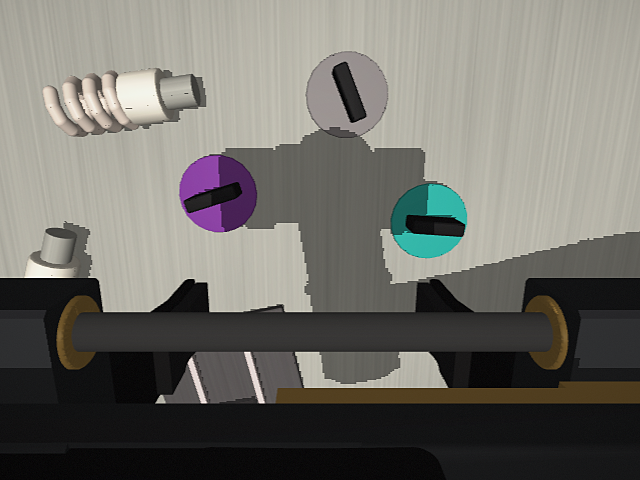

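```bash
python3 - <<'E'
from h import *
from lan import rect
for tag,bx in (("e1",(225,330,35,150)),("e2",(290,400,35,150))):
    f=load(tag)
    for z in (.022,.052):
        x0,y0=.42,-.25; im=rect(f,z,x0,y0,520)
        cv2.imwrite(f"pics/r_{tag}_{int(z*1000)}.png",im)
        dark=(im.max(2)<60).astype(np.uint8); dark[:40]=0; 
        cs,_=cv2.findContours(cv2.morphologyEx(dark,cv2.MORPH_CLOSE,np.ones((5,5))),cv2.RETR_EXTERNAL,cv2.CHAIN_APPROX_NONE)
        for c in sorted(cs,key=cv2.contourArea)[-3:]:
            r=cv2.minAreaRect(c)
            b=cv2.boxPoints(r); print(tag,z,"dark",x0+r[0][0]*.00025,y0+r[0][1]*.00025,np.array(r[1])*.25,r[2])
a,b=load("e1"),load("e2")
# corner tri of wing's top: upper-left etc. and flange centre
print("flange",tri([(a,281,94.5),(b,347,94.5)]))
E
```

```text
e1 0.022 dark 0.4705 -0.14325 [0.5 0. ] 180.0
e1 0.022 dark 0.46449999999999997 -0.14500000000000002 [0.5 0. ] 180.0
e1 0.022 dark 0.48056407928466793 -0.1799735641479492 [13.7558 50.9432] 23.145782470703125
e1 0.052 dark 0.469 -0.14325 [0. 0.] 0.0
e1 0.052 dark 0.46325 -0.144875 [0.25 0.  ] -90.0
e1 0.052 dark 0.4783038749694824 -0.17708404541015627 [12.7039 46.9421] 23.198591232299805
e2 0.022 dark 0.4985 -0.148125 [0.75 2.  ] 90.0
e2 0.022 dark 0.479875 -0.142625 [ 0.25 11.25] 90.0
e2 0.022 dark 0.4779207725524902 -0.1799622497558594 [15.294  49.5092] 23.131423950195312
e2 0.052 dark 0.49925000762939453 -0.14787498474121094 [0.6708 1.9007] 63.43495178222656
e2 0.052 dark 0.48212499999999997 -0.142625 [0.25 9.75] 90.0
e2 0.052 dark 0.4804712982177734 -0.17704579162597656 [14.151  45.5259] 22.932098388671875
flange [ 0.4789 -0.1784  0.02  ]
```

View pics/r_e1_22.png

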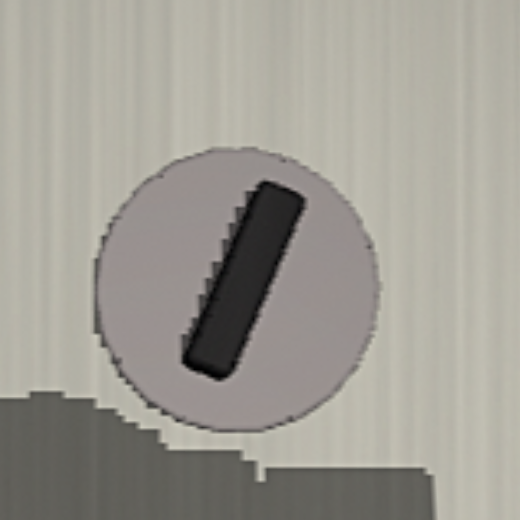

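View pics/r_e2_52.png

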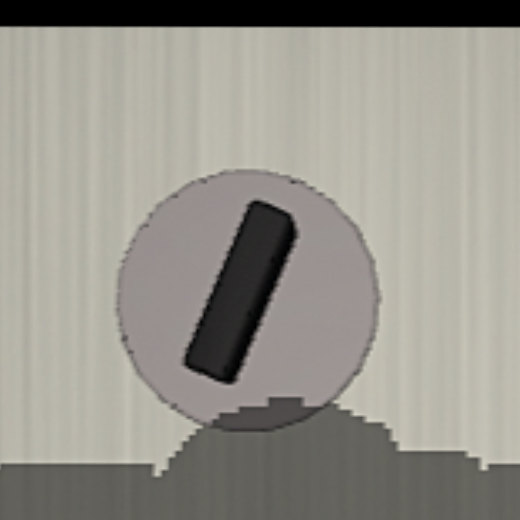

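```bash
python3 - <<'E'
from h import *
a,b=load("b1"),load("b2")
print("canister",tri([(a,70,165),(b,157,165)]), "box corner",tri([(a,358,228),(b,422,228)]),"knob",tri([(a,354,372),(b,426,370)]))
for g in (113.1,-66.9):
    print("grasp",g,env.inverse_kinematics([.479,-.1775,.026],[-90,0,g]))
for yw in (12.5,-32.5,-167.5,147.5):
    print(yw,env.inverse_kinematics([.5772,.2075,.086],[-90,0,yw]))
s=env.read_state();print(s["joint_positions"],s["position"],s["tool_rot"])
E
```

```text
canister [0.7654 0.2596 0.1356] box corner [0.5575 0.3234 0.046 ] knob [0.5657 0.4284 0.1178]
grasp 113.1 [ -2.1034  24.7932 -29.1436   0.     -36.0632  25.2034]
grasp -66.9 [  -2.1034   24.7932  -29.1436   -0.      -36.0632 -154.7966]
12.5 [  34.8747   28.0298  -11.2031   -0.      -50.7672 -112.3747]
-32.5 [  34.8747   28.0298  -11.2031   -0.      -50.7672 -157.3747]
-167.5 [ 34.8747  28.0298 -11.2031   0.     -50.7672  67.6253]
147.5 [ 34.8747  28.0298 -11.2031   0.     -50.7672  22.6253]
[  9.7085  10.5145 -13.1716  -0.009  -66.3298  -9.6959] [ 0.5092 -0.075   0.2401] [-89.983   -0.0055  90.009 ]
```

```bash
python3 - <<'E'
from h import *
env.gripper_to(0.55,40)
env.goto([.479,-.1775,.10],[-90,0,113.1])
f0=env.read_state()["force"]
c=env.move_straight([.479,-.1775,.0262],rate=0.08,force_limit=8)
s=env.read_state();print(c,s["position"],s["force"]-f0)
env.gripper_to(0.0,40)
s=env.read_state();print(s["position"],s["tool_rot"],s["opening"]*.087,s["force"]-f0,s["clock"])
f=snap("side","g_side");cv2.imwrite("pics/g.png",cv2.resize(f["image"][230:400,230:450],(800,600),interpolation=cv2.INTER_CUBIC))
E
```

```text
False [ 0.4795 -0.1775  0.0267] [-0.1551  1.1422 -0.6872]
[ 0.479  -0.1775  0.0262] [-89.9969  -0.001  113.1026] 0.011743016905020129 [-1.2821  0.9214  0.024 ] 17.7667
```

View pics/g.png

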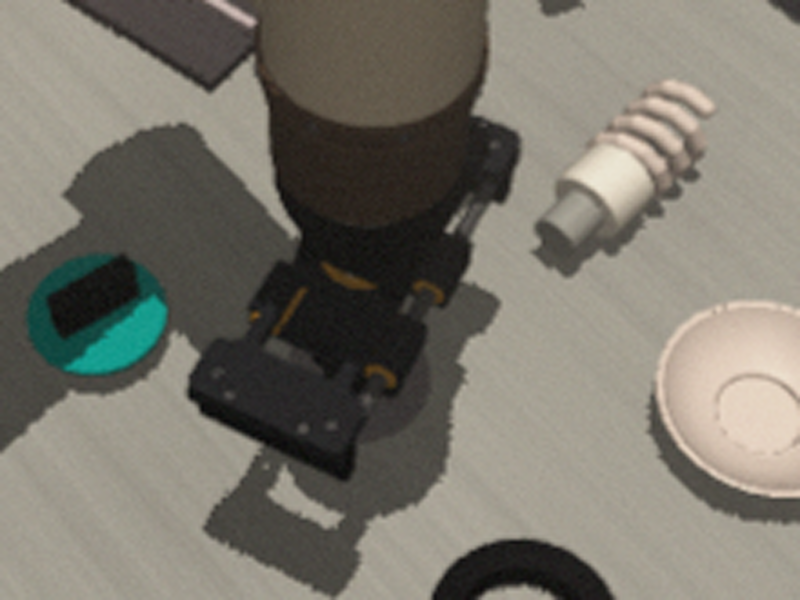

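```bash
python3 - <<'E'
from h import *
env.move_straight([.479,-.1775,.19],rate=0.25)
print(env.read_state()["opening"]*.087)
env.goto(L(0,0,.18),[-90,0,192.5])
env.move_straight(L(0,0,.112),rate=0.12)
s=env.read_state();print(toL(s["position"]),s["tool_rot"],s["opening"]*.087,s["force"],s["clock"])
snap("wrist","i_w");snap("scene","i_scene");snap("side","i_side")
a=load("i_side")["image"][110:260,160:360]; b=load("i_scene")["image"][200:350,310:510]
cv2.imwrite("pics/i.png",cv2.resize(np.hstack([a,b]),(800,300),interpolation=cv2.INTER_CUBIC))
E
```

```text
0.011700998764547887
[ 0.0007 -0.0002  0.1128] [ -90.0083    0.0856 -167.5158] 0.011773801622883391 [ 0.0647  0.1149 -0.4082] 20.8167
```

View pics/i.png

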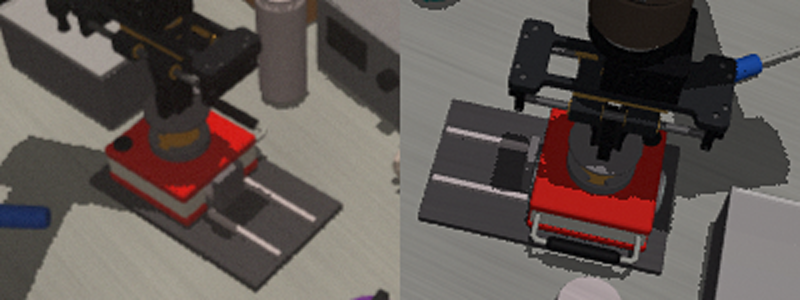

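View pics/i_w.png

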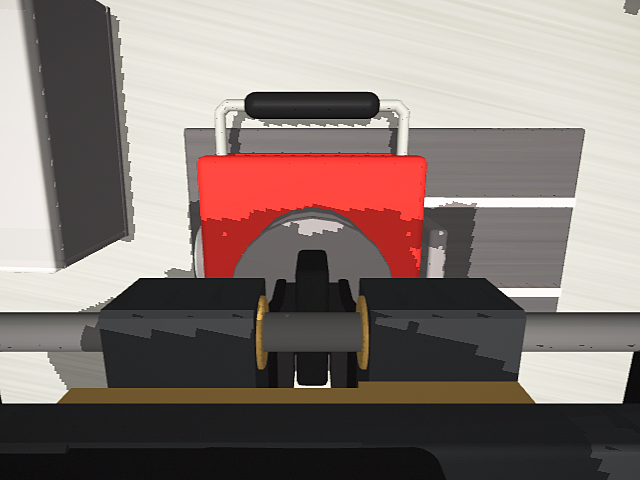

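The wing is square to the lantern and centred over the ring, so I'll lower it with a force stop.

```bash
python3 - <<'E'
from h import *
f0=env.read_state()["force"]
c=env.move_straight(L(0,0,.0845),rate=0.03,force_limit=6)
s=env.read_state();print(c,toL(s["position"]),s["tool_rot"],s["force"]-f0,s["wrist_torque"],s["opening"]*.087,s["clock"])
snap("scene","j_scene");snap("side","j_side")
a=load("j_side")["image"][110:260,160:360]; b=load("j_scene")["image"][200:350,310:510]
cv2.imwrite("pics/j.png",cv2.resize(np.hstack([a,b]),(800,300),interpolation=cv2.INTER_CUBIC))
E
```

```text
True [-0.0003 -0.0001  0.0862] [ -89.9567   -0.072  -167.4831] [-0.0852  0.583   5.274 ] [-0.0593  0.1744  0.0261] 0.011572094792426971 21.7667
```

View pics/j.png

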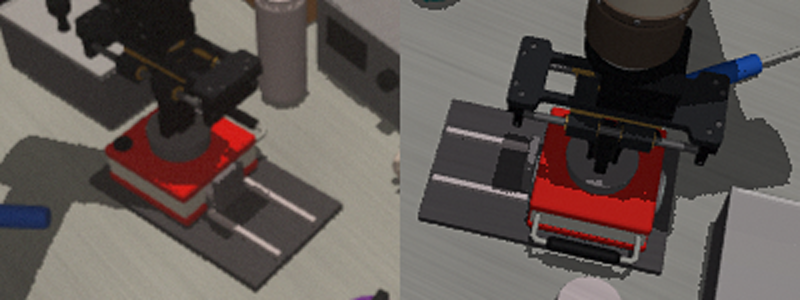

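Contact came at z = 0.0862, exactly the predicted seated height. Now I'll twist in stages.

```bash
python3 - <<'E'
from h import *
t0=env.read_state()["wrist_torque"]
for a in (5,10,20,30,38,42,45):
    env.move_straight(L(0,0,.0860),[-90,0,192.5-a],rate=0.05)
    s=env.read_state();print(a,toL(s["position"]),s["tool_rot"][2],s["force"],(s["wrist_torque"]-t0)[2],s["opening"]*.087,s["clock"])
env.dwell(0.4)
s=env.read_state();print(toL(s["position"]),s["tool_rot"],s["force"],s["wrist_torque"]-t0,s["clock"])
snap("scene","k_scene");snap("side","k_side");snap("wrist","k_w")
a=load("k_side")["image"][110:260,160:360]; b=load("k_scene")["image"][200:350,310:510]
cv2.imwrite("pics/k.png",cv2.resize(np.hstack([a,b]),(800,300),interpolation=cv2.INTER_CUBIC))
E
```

```text
5 [0.0002 0.0001 0.0862] -172.37502575717573 [-0.4162  0.401   3.2054] -0.03762655024032255 0.011519034254575043 22.1167
10 [ 0.0002 -0.0001  0.0863] -177.29817116449328 [-0.1325 -1.0919  3.4107] -0.06917845825581917 0.011691027200981613 22.3667
20 [ 0.0001 -0.0002  0.0862] 172.74514133807733 [ 0.2858 -1.0354  6.1568] 0.0034791197577053595 0.01153555413053665 22.6917
30 [ 0.0001 -0.0002  0.0862] 162.7668654897265 [-0.078  -1.3371  4.8696] -0.027133408715939597 0.011852370513101953 23.0167
38 [ 0.     -0.0002  0.0862] 154.70972287806615 [ 0.322  -1.4209  5.5758] 0.05347289102830197 0.011707577329923885 23.3083
42 [ 0.     -0.0002  0.0862] 150.70767711208248 [ 0.0002 -1.4372  5.5892] 0.05501862571283279 0.011678093008326371 23.5583
45 [-0.0001 -0.0002  0.0862] 147.7101098318151 [-0.6698 -1.9602  5.1566] 0.0232474618828968 0.011446953421131147 23.8083
[-0.     -0.0002  0.0862] [-89.9805   0.01   147.7195] [-0.1532 -0.8437  5.3572] [-0.4108  0.1672  0.0248] 24.2083
```

View pics/k.png

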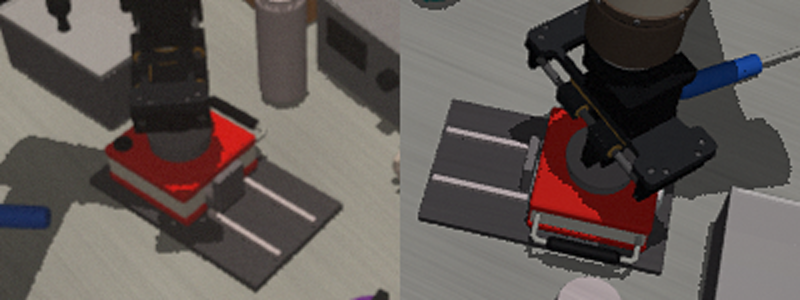

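View pics/k_w.png

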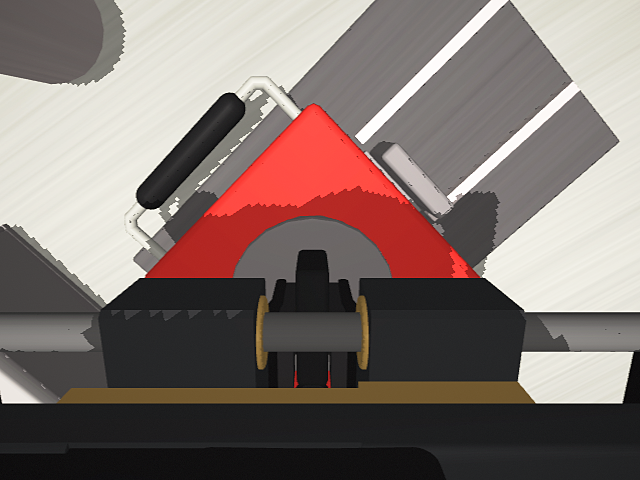

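```bash
python3 - <<'E'
from h import *
s=env.read_state();print(s["position"],s["tool_rot"],s["opening"]*.087,s["clock"])
env.close_job()
E
```

```text
[0.5772 0.2073 0.0862] [-89.9808   0.011  147.7219] 0.01177269894673621 24.3583
the job is handed in; nothing more can be done
```

I pushed the carriage home, then picked up the grey cap, lowered it into the socket and twisted it clockwise. I handed the job in at 24.4 s, still gripping the cap and holding it there.

- **Carriage:** two pushes, with force stops at 22 N and 28 N, ended within 0.1 mm of each other. Afterwards the plate showed about 4 mm off the housing, so I take it to be on the end stop.
- **Seating:** the cap went in without snagging. It met the socket floor with the tool at 0.0862 m, exactly the height predicted from the grasp.
- **Twist:** the tool turned 44.8° clockwise from the notch position. The last wrist picture shows the wing still straight in the jaws and the lantern about 45° to it. The jaws read 11.8 mm on the 12 mm wing, with a downward press of about 5 N.
- **Limits of the checks:** the wrist torque (about ±0.05 N m) was too noisy to confirm the ring's spring. The 45° therefore rests on the tool angle and the picture.
- **Other things on the shelf:** I moved nothing else. I did not take a final picture to check each item.

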